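Start a whiteness reading

ROBOT

A 6-joint arm with a two-finger parallel gripper is mounted at the origin on the work surface. World frame = base frame: x ahead of the robot, y to its left, z up, the work surface at z = 0. Lengths are in m, angles in rad, forces in N, time in s.
With the tool pointing down it reaches from about 0.3 to 0.85 m from the base axis. Payload 4.2 kg.
Tool frame: the origin (TCP) lies at the very end of the fingers, on their centre line; the grasp point (between the pads) lies tcp_to_grasp behind it (tcp_to_grasp is the distance from the TCP to the grasp point, in m); z points along the fingers, y is the line along which they close (so a half turn about z gives the same grasp; the last joint's range is limited). The gripper opens to 91 mm and grips with 3 to 60 N. Pads are 32 mm wide; open, the fingers measure 118 mm over their backs; the gripper's body (76 mm by 178 mm) begins 60 mm behind the grasp point.
Start: joints at [-1.323, 0.32, 1.565, -0, 1.257, -0.02], TCP at [0.152, -0.555, 0.214] pointing down, gripper open.
Joint ranges: [-3.11, 3.11], [-0.84, 2.01], [0.21, 2.61], [-1.34, 4.49], [0.05, 2.63], [-2.56, 2.56]. Speed limits (rad/s): [2.57, 2.57, 3.14, 3.14, 3.14, 3.14].

INTERFACE

Orientations are given as a unit quaternion [x, y, z, w].
In Python, from rig import * gives the robot as it stands. Calls block until the motion is done:
- move_pose(position, orientation): joint-space move of the TCP to a pose.
- move_straight(position, vel=0.15, ori=None, force_limit=None): straight line of the TCP; ori=None keeps the orientation; vel is the mean speed in m/s. With force_limit (N) it stops when the force on the tool has changed by that much, and returns True; else False.
- set_joints(angles): joint-space move.
- grip(opening, force=None): finger opening in m; force is the grip in N (None keeps the last); returns when the fingers have stopped.
- wait(seconds).
- inverse_kinematics(position, orientation): joint angles nearest the present ones, or None.
- snapshot(name): name is "scene" or "top" or "wrist"; returns a dict with "image" (480x640x3 uint8, red, green, blue), "fx", "fy", "cx", "cy" (pixels), "R" (3x3) and "t" (3): a world point X has camera coordinates R X + t; the wrist camera has in their place "hand_eye" (4x4, takes a point from camera to tool coordinates, whose origin is the TCP and whose axes are the flange's). Camera axes: x right, y down, z forward; pixel columns grow to the right and rows downward; lengths in m; the calibration is good to about 2 mm. A picture is of the moment at which its call begins: read the wrist's pose just before it. There is no depth.
A pose or a line that the arm cannot do raises PlanningError and nothing moves.
- sign_off(): hands the job in; it is judged then, once.
Trained networks look in a picture, given as the dict that the camera call returned (one of the last four; its "shot" number tells which), for a name from the list of things; names that differ only in an ending like _2 or _b are one class to them, and where a whole thing is asked for, a point or a joint stands for the part that bears it (a point fixed in the world has none). Each returns a list of dicts, best first, with "confidence" (0 to 1); they miss things now and then, are a little off and sometimes report something else, mostly with a low value. They report only what shows in the picture. A call takes as long as a camera call. They do not tell look-alikes from the thing itself.
- recognise(picture, name): "xyz" ([x, y, z] in m, in world coordinates, good to about 4 mm: the middle of the surface that is visible of it).
- trace(picture, name): "pixels" (480x640 bool, what is visible of it).
- tip_of(picture, name): "xyz" ([x, y, z] in m, in world coordinates, good to about 4 mm: a listed point, or the origin of a listed thing).
Readings, each from a call of its own:
- get_time_s(): time.
- get_qpos(): joint angles.
- get_qd(): joint speeds.
- get_joint_torque(): joint torques, N m.
- get_tool_pos(): TCP position.
- get_tcp_rot(): TCP orientation.
- get_force(): force on the tool from outside, world axes, zero at the start.
- get_moment(): the same for the moment, N m.
- get_grip_width(): finger opening in m.
- get_grip_force(): force on a finger pad.
Only numpy, scipy, OpenCV 4.12 (cv2) and the standard library are available. Lean on these libraries where they do the work, as an engineer would, in place of code of your own. Each camera call takes 0.05 s, during which the arm holds its last target. There are 200 camera calls.

TASK

Start a reading on the flour whiteness meter: with the fingertips, push the sample slide by its grey tab fully home into the housing, with the shut dish left standing in its well, and only then press the START key, the long bar-shaped one, gently all the way down and let it come up again. Do not press the other three keys, and do not grip, pick up or disturb the dish or anything else on the bench.

Things in the scene. Friction and masses are not known exactly. Their poses are not given: they have to be found in the camera images.
- meter: white whiteness meter fixed on the bench, yaw varies. Origin on the bench; in its frame it spans x -120..120, y -240..200 mm. Deck top 45 mm above the bench; at the -y end (y -240..-80) a housing 165 mm high, with a tunnel in its +y face for the sample slide (centre line x = 40). Keys lie in a row at x = -70, y 5..161 mm
- slide (a joint): travel of the sample slide along the meter's -y axis, m: 0 fully out, at the start, 0.080 fully home in the housing (hard stop). About 2 N of friction; it stays where it is left
- tab (a point): middle of the outer (+y) face of the grey upright push tab at the slide's outer end: 75 mm wide (meter x), 10 mm thick, facing the meter's +y, top edge 100 mm above the bench, this point 82 mm. Push it towards the meter's -y. With the slide home it still stands 70 mm clear of the housing; at the start 70 mm of deck behind it is free
- well (a point): centre of the floor of the square well (65 mm inside, rim 4 mm high) at the slide's inner end, 115 mm to the meter's -y from the tab's outer face; its axes are the meter's axes
- dish: shut steel sample dish, 60 mm across, 20 mm high, standing loose in the well of the slide; origin under its centre. It rides with the slide and must stay in its well
- bar_key_top (a point): one of four white keys on the deck's dark panel: the START key, the only long bar, 50 mm (along the meter's x) x 16 mm. They sit in a row along the meter's y axis, 52 mm apart, in an order that changes. Point: middle of its top face, 55 mm above the bench when up
- bar_key (a joint): travel of that key, m: 0 up, 0.005 fully down; it springs back by itself (1.2 N to start moving, 4.2 N fully down)
- round_key_top (a point): one of four white keys on the deck's dark panel: large round, 28 mm across. They sit in a row along the meter's y axis, 52 mm apart, in an order that changes. Point: middle of its top face, 55 mm above the bench when up
- round_key (a joint): travel of that key, m: 0 up, 0.005 fully down; it springs back by itself (1.2 N to start moving, 4.2 N fully down)
- square_key_top (a point): one of four white keys on the deck's dark panel: square, 26 mm. They sit in a row along the meter's y axis, 52 mm apart, in an order that changes. Point: middle of its top face, 55 mm above the bench when up
- square_key (a joint): travel of that key, m: 0 up, 0.005 fully down; it springs back by itself (1.2 N to start moving, 4.2 N fully down)
- small_key_top (a point): one of four white keys on the deck's dark panel: small round, 16 mm across. They sit in a row along the meter's y axis, 52 mm apart, in an order that changes. Point: middle of its top face, 55 mm above the bench when up
- small_key (a joint): travel of that key, m: 0 up, 0.005 fully down; it springs back by itself (1.2 N to start moving, 4.2 N fully down)
- spare_dish: loose bystander: a second shut steel dish like 'dish' (60 mm across, 20 mm high) standing on the housing's roof; origin under its centre
- puck: loose bystander: black stepped puck, 44 mm across, 28 mm high, standing on the meter's deck behind the slide's tab; origin under its centre
- jar: loose bystander: jar with white cap, 64 mm across, 85 mm high, on the bench beyond the meter; origin under its centre
- weight: loose bystander: brass weight with a knob, 40 mm across, 60 mm high, on the bench beside the +y end of the meter; origin under its centre
- spatula: loose bystander: spatula lying on the bench to the right, origin under its middle
- brush: loose bystander: brush lying on the bench to the left, origin under its middle
- mortar: loose bystander: white bowl, 90 mm across, 50 mm high, on the bench to the right; origin under its centre
There are look-alikes about, which are no part of the job. Leave any orange or red look-alike of the dish alone.

How it is judged:
By the outcome, as a careful person would: the job done as asked, in the order asked, and still so for the second after the job is handed in, with the robot touching nothing.
It also fails if it takes over 42 s, if anything falls off the work surface, if the arm or the gripper's body presses on something with over 40 N, if the wrist force passes 120 N, or if a joint passes its speed limit or range.

## Working session

There is one attempt and no reset: what is moved stays moved. The work goes in short steps, each a Python script; the robot and the scene stay as the last script left them, time stands still between calls to the robot, and variables do not carry over. Pictures are saved under pics/ and viewed, at most 10 in all, crops included, and the job is handed in when it is done.

```bash
mkdir -p pics; python3 - <<'E'
from rig import *
import cv2,numpy as np
for n in("scene","top"):
    p=snapshot(n); cv2.imwrite(f"pics/{n}1.png",cv2.cvtColor(p["image"],cv2.COLOR_RGB2BGR))
    print(n,p["fx"],p["cx"],p["cy"],np.round(-np.array(p["R"]).T@np.array(p["t"]),3))
    for k in["tab","well","dish","bar_key_top","round_key_top","square_key_top","small_key_top","puck","spare_dish","weight","meter"]:
        r=tip_of(p,k); out=[]
        for d in r[:3]:
            c=np.array(p["R"])@d["xyz"]+p["t"]; out.append((np.round(d["xyz"],3).tolist(),round(d["confidence"],2),[int(p["fx"]*c[0]/c[2]+p["cx"]),int(p["fy"]*c[1]/c[2]+p["cy"])]))
        print(k,out)
print(get_time_s(),get_tcp_rot(),get_grip_width())
E
```

```text
scene 452.6588098921206 327.2990488467556 234.19243797865795 [1.031 0.221 0.949]
tab [([0.634, 0.05, 0.081], 0.63, [335, 271]), ([0.538, 0.154, 0.053], 0.23, [395, 257])]
well [([0.617, -0.065, 0.049], 0.55, [291, 252])]
dish [([0.359, -0.017, 0.001], 0.98, [353, 188]), ([0.625, -0.063, 0.056], 0.94, [290, 254]), ([0.801, -0.128, -0.0], 0.75, [231, 320])]
bar_key_top [([0.522, 0.055, 0.047], 0.57, [356, 238])]
round_key_top [([0.528, 0.107, 0.053], 0.53, [377, 246]), ([0.758, 0.062, 0.003], 0.25, [317, 336])]
square_key_top [([0.516, 0.002, 0.058], 0.59, [336, 225])]
small_key_top [([0.538, 0.154, 0.054], 0.63, [395, 257])]
puck [([0.634, 0.161, 0.047], 0.74, [383, 296]), ([0.66, 0.237, -0.002], 0.58, [409, 328])]
spare_dish [([0.584, -0.202, 0.163], 0.73, [237, 192])]
weight [([0.659, 0.238, -0.002], 0.91, [410, 328])]
meter [([0.586, -0.011, 0.001], 0.69, [319, 259]), ([0.632, 0.16, 0.045], 0.27, [382, 295])]
top 505.41357789560317 320.8381847377427 242.982761878102 [0.461 0.016 1.347]
tab [([0.632, 0.049, 0.08], 0.78, [306, 225])]
well [([0.62, -0.064, 0.058], 0.61, [350, 232])]
dish [([0.365, -0.015, -0.002], 0.87, [329, 330]), ([0.8, -0.131, -0.002], 0.86, [374, 169]), ([0.369, -0.161, 0.0], 0.83, [384, 329])]
bar_key_top [([0.521, 0.054, 0.056], 0.63, [304, 269])]
round_key_top [([0.528, 0.104, 0.05], 0.52, [284, 266])]
square_key_top [([0.515, 0.005, 0.054], 0.62, [323, 272])]
small_key_top [([0.661, 0.231, 0.002], 0.52, [240, 217]), ([0.537, 0.157, 0.059], 0.5, [263, 262])]
puck [([0.631, 0.164, 0.041], 0.75, [263, 226]), ([0.632, 0.048, 0.08], 0.49, [307, 225])]
spare_dish [([0.583, -0.198, 0.165], 0.76, [410, 243])]
weight [([0.661, 0.232, 0.001], 0.73, [239, 217])]
meter [([0.586, -0.008, 0.001], 0.94, [328, 246]), ([0.516, 0.003, 0.056], 0.72, [324, 271])]
1.2 [ 9.91054745e-01  1.33455953e-01 -6.49643709e-06  1.56425494e-05] 0.09116895818879285
```

```bash
python3 - <<'E'
import cv2,numpy as np
a=cv2.imread("pics/scene1.png");b=cv2.imread("pics/top1.png")
cv2.imwrite("pics/a.png",cv2.resize(a[150:370,200:460],None,fx=2.7,fy=2.7,interpolation=cv2.INTER_CUBIC))
cv2.imwrite("pics/b.png",cv2.resize(b[140:350,200:460],None,fx=2.8,fy=2.8,interpolation=cv2.INTER_CUBIC))
E
```

```text
(no output)
```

View pics/a.png

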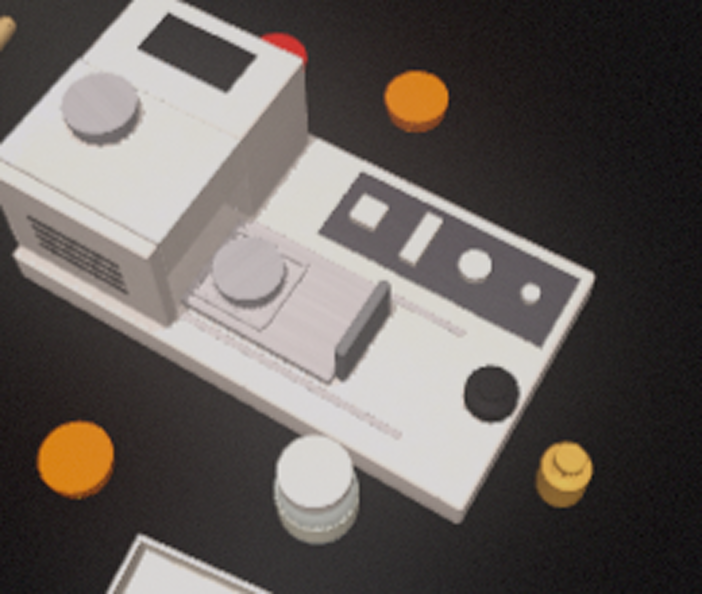

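View pics/b.png

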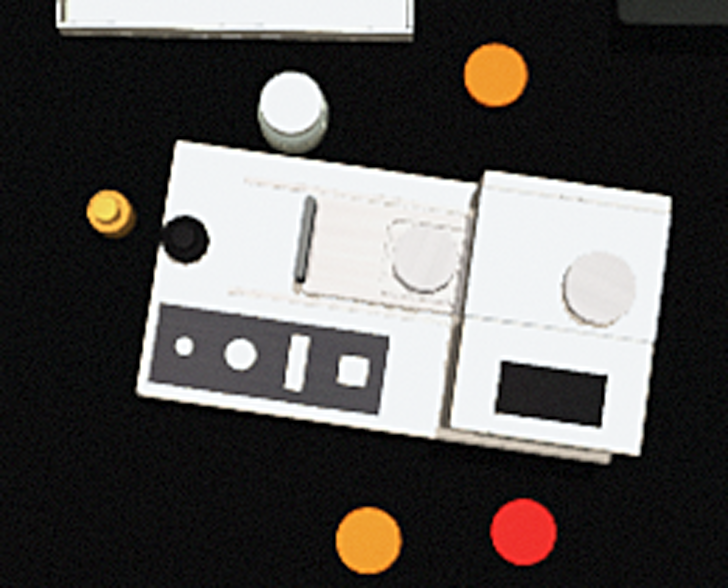

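Keys in the row in the top image: small (263,262), large round (284,266), bar (304,269), square (323,272). The only long bar is the second from the housing end, at about (306,270) in the top image and (356,238) in the scene image. The grey tab is at (308,226), with the black puck behind it at (263,226). There are also three orange or red dishes on the bench and a spare dish on the roof, all to be left alone.

Next I fit the meter frame and hover for a close check.

```bash
cat > h.py <<'E'
from rig import *
import cv2,numpy as np
from scipy.optimize import least_squares
M={"bar_key_top":(-.07,.057),"round_key_top":(-.07,.109),"square_key_top":(-.07,.005),"small_key_top":(-.07,.161),"meter":(0,0)}
Z={"meter":0,"tab":.082,"well":.048}
G=np.array([.586,-.01,-.13])
def m2w(p,x,y): c,s=np.cos(p[2]),np.sin(p[2]); return np.array([p[0]+c*x-s*y,p[1]+s*x+c*y])
def w2m(p,w): c,s=np.cos(p[2]),np.sin(p[2]); d=np.array(w[:2])-p[:2]; return np.array([c*d[0]+s*d[1],-s*d[0]+c*d[1]])
def quat(yaw,k): f=yaw+k*np.pi/2; return [np.cos(f/2),np.sin(f/2),0,0]
def find(pics,names,guess):
    obs=[]
    for p in pics:
        for n in names:
            for d in tip_of(p,n):
                if np.linalg.norm(np.array(d["xyz"][:2])-guess[n])<.03: obs.append((n,np.array(d["xyz"]))); break
    return obs
def fit(obs):
    def r(p):
        o=[]
        for n,x in obs:
            ref={**M,"tab":(.04,p[3]),"well":(.04,p[3]-.115)}[n]
            o+=list(m2w(p,*ref)-x[:2])
        return o
    s=least_squares(r,[*G,.07],loss="soft_l1",f_scale=.004); return s.x,np.array(s.fun).reshape(-1,2)
E
python3 - <<'E'
from h import *
names=list(M)+["tab","well"]
ref={**M,"tab":(.04,.07),"well":(.04,-.045)}
g={n:m2w(G,*ref[n]) for n in names}
pics=[snapshot(n) for n in("scene","top","scene","top")]
obs=find(pics,names,g)
p,res=fit(obs); print("fit",np.round(p,4),len(obs),"rms",res.std(0))
for n in names: print(n,np.round(np.mean([x for m,x in obs if m==n],0),4))
np.save("p.npy",p)
move_straight(list(get_tool_pos()[:2])+[.33],vel=.3)
t=m2w(p,.04,p[3]+.03)
for k in(1,-1):
    print(k,inverse_kinematics([*t,.3],quat(p[2],k)))
print(get_time_s(),get_force())
E
```

```text
fit [ 0.5847 -0.0116 -0.1266  0.0678] 26 rms [0.0014783  0.00201483]
bar_key_top [0.523  0.0536 0.0544]
round_key_top [0.5291 0.1069 0.0529]
square_key_top [0.514  0.0031 0.056 ]
small_key_top [0.5349 0.1561 0.0553]
meter [ 5.857e-01 -1.190e-02  3.000e-04]
tab [0.634  0.0517 0.0821]
well [ 0.6183 -0.0643  0.0538]
1 [ 1.07686586e-01  3.93747284e-01  1.23944264e+00 -4.44089210e-16
  1.50840273e+00  2.34281991e-01]
-1 None
3.3333 [ 0.11800079 -0.40898083 -0.69041279]
```

```bash
python3 - <<'E'
from h import *
p=np.load("p.npy")
q=quat(p[2],1)
move_pose([*m2w(p,.04,p[3]+.045),.30],q); grip(0.0,10)
c=snapshot("wrist"); cv2.imwrite("pics/w1.png",cv2.cvtColor(c["image"],cv2.COLOR_RGB2BGR))
ref={**M,"tab":(.04,p[3]),"well":(.04,p[3]-.115)}
obs=find([c],list(ref),{n:m2w(p,*ref[n]) for n in ref})
for n,x in obs: print(n,np.round(x,4),"meter",np.round(w2m(p,x),4),"exp",np.round(ref[n],4))
for n in ("puck","dish"): print(n,[(np.round(w2m(p,d["xyz"]),3),d["confidence"]) for d in tip_of(c,n)])
print(get_time_s(),get_tool_pos(),get_grip_width(),get_force(),tcp_to_grasp)
E
```

```text
bar_key_top [0.5273 0.054  0.0558] meter [-0.0652  0.0578] exp [-0.07   0.057]
round_key_top [0.5305 0.1042 0.0541] meter [-0.0684  0.108 ] exp [-0.07   0.109]
square_key_top [0.513  0.0016 0.055 ] meter [-0.0728  0.0041] exp [-0.07   0.005]
small_key_top [0.538  0.1546 0.0548] meter [-0.0673  0.159 ] exp [-0.07   0.161]
meter [ 0.583  -0.0138  0.0014] meter [-0.0014 -0.0024] exp [0 0]
tab [0.6324 0.0486 0.0815] meter [0.0397 0.0658] exp [0.04   0.0678]
puck [(array([0.029, 0.176]), 0.74)]
dish [(array([ 0.233, -0.089]), 0.68), (array([-0.22 , -0.035]), 0.67), (array([-0.192, -0.173]), 0.54)]
8.0583 [0.63861064 0.09528077 0.30000018] 0.000698650455702936 [-0.35329496  0.12887357 -0.18454815] 0.0188
```

View pics/w1.png

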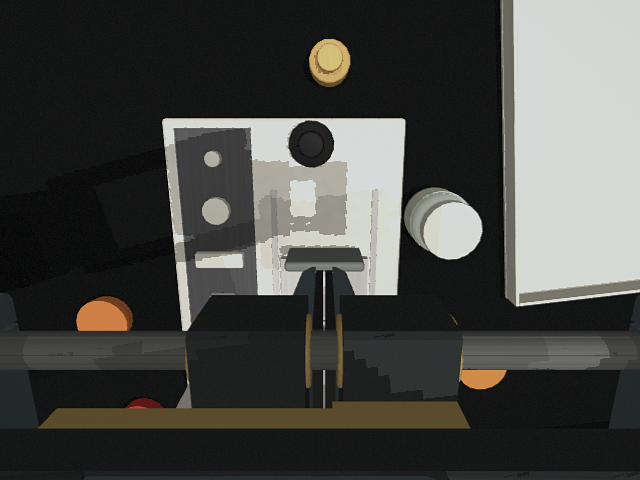

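The wrist view shows the closed fingers centred on the tab at (324,262), the bar key at (219,260), the puck well behind at (311,144), and nothing in the descent path. I'll go down and push.

```bash
python3 - <<'E'
from h import *
p=np.load("p.npy")
T=lambda y,z:[*m2w(p,.04,y),z]
move_straight(T(p[3]+.034,.12),vel=.2)
print(move_straight(T(p[3]+.034,.074),vel=.08,force_limit=6))
f0=np.array(get_force())
a=move_straight(T(p[3]+.008,.074),vel=.03,force_limit=1.2); print("contact",a,w2m(p,get_tool_pos()),np.array(get_force())-f0)
b=move_straight(T(-.03,.074),vel=.03,force_limit=12); print("home",b,w2m(p,get_tool_pos()),np.array(get_force())-f0,get_time_s())
E
```

```text
False
contact True [0.03966581 0.08578442] [-0.01829608  1.7298058  -1.56057206]
home True [0.03962449 0.00728612] [ 0.76925639  1.64134705 -0.66343807] 12.8667
```

```bash
python3 - <<'E'
from h import *
p=np.load("p.npy")
T=lambda y,z:[*m2w(p,.04,y),z]
b=move_straight(T(-.015,.074),vel=.012,force_limit=15); print("home",b,w2m(p,get_tool_pos()),get_force())
wait(.2); print(w2m(p,get_tool_pos()),get_force())
move_straight(T(.04,.074),vel=.1); move_straight(T(.05,.14),vel=.2)
pics=[snapshot(n) for n in("scene","top")]
for c in pics:
  for n in("tab","dish","well","puck"): print(n,[(np.round(w2m(p,d["xyz"]),3),round(d["xyz"][2],3),round(d["confidence"],2)) for d in tip_of(c,n)][:4])
cv2.imwrite("pics/s2.png",cv2.resize(cv2.cvtColor(pics[0]["image"],cv2.COLOR_RGB2BGR)[150:370,200:460],None,fx=2.7,fy=2.7))
print(get_time_s(),get_force())
E
```

```text
home True [0.03829854 0.00752093] [0.52880058 0.92139531 0.65252398]
[0.03800387 0.00751186] [0.25455372 1.37691239 0.01851248]
tab [(array([ 0.042, -0.011]), 0.078, 0.87), (array([0.164, 0.095]), -0.0, 0.72), (array([-0.203, -0.425]), -0.0, 0.33)]
dish [(array([ 0.229, -0.086]), 0.003, 0.96), (array([-0.226, -0.038]), -0.001, 0.61), (array([ 0.043, -0.129]), 0.056, 0.49)]
well [(array([ 0.042, -0.127]), 0.051, 0.93)]
puck [(array([0.031, 0.176]), 0.046, 0.61), (array([-0.072,  0.112]), 0.056, 0.37)]
tab [(array([ 0.04 , -0.013]), 0.08, 0.6)]
dish [(array([ 0.231, -0.092]), -0.005, 0.95), (array([-0.198, -0.173]), -0.0, 0.68)]
well [(array([ 0.024, -0.189]), 0.161, 0.17)]
puck [(array([0.027, 0.177]), 0.043, 0.65)]
15.2833 [-0.30244907  0.41654652 -0.64133296]
```

View pics/s2.png

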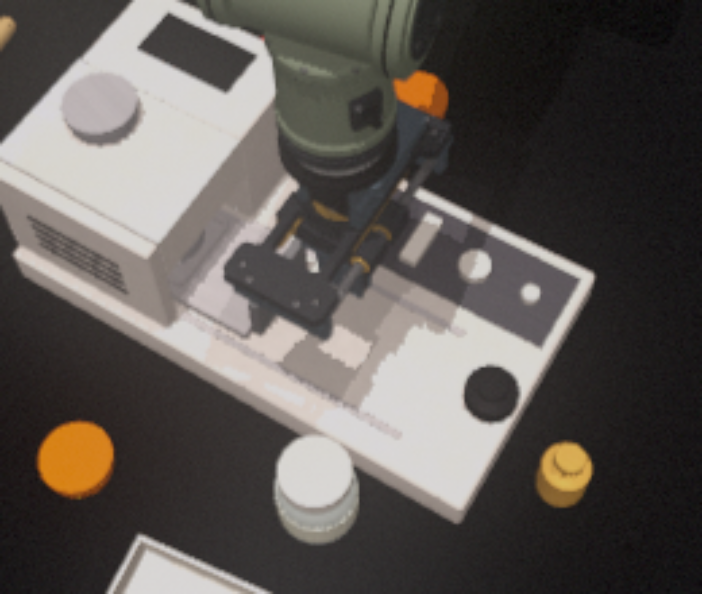

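The slide is home: the tab moved from y 0.068 to −0.012 m, and a second push stalled at the same place. The dish is still in its well inside the tunnel, and the bystanders haven't moved. Next is the bar key.

```bash
python3 - <<'E'
from h import *
p=np.load("p.npy")
T=lambda z:[*m2w(p,-.069,.0570),z]
move_straight(T(.14),vel=.2); move_straight(T(.066),vel=.12); wait(.1)
f0=np.array(get_force()); print(f0)
b=move_straight(T(.044),vel=.012,force_limit=9); z=get_tool_pos(); print("press",b,w2m(p,z),z[2],np.array(get_force())-f0,get_time_s())
wait(.1); print(get_tool_pos()[2],np.array(get_force())-f0)
E
```

```text
[-0.09767978 -0.08486427  0.89139497]
press True [-0.0689719   0.05699852] 0.05030267281528901 [-0.13621205  0.80637381  4.59523881] 18.1167
0.050284665098557335 [-0.89565837  0.63325919  4.21687058]
```

```bash
python3 - <<'E'
from h import *
p=np.load("p.npy")
T=lambda z:[*m2w(p,-.069,.0570),z]
b=move_straight(T(.046),vel=.008,force_limit=8); print(b,get_tool_pos()[2],get_force())
move_straight(T(.064),vel=.05); move_straight(T(.25),vel=.2)
move_pose([*m2w(p,-.069-.1,.25),.33],quat(p[2],1))
wait(.2)
pics=[snapshot(n) for n in("scene","top")]
for c in pics:
  for n in("tab","bar_key_top","square_key_top","round_key_top","puck"): print(n,[(np.round(w2m(p,d["xyz"]),3),round(d["xyz"][2],3),round(d["confidence"],2)) for d in tip_of(c,n)][:1])
cv2.imwrite("pics/s3.png",cv2.resize(cv2.cvtColor(pics[0]["image"],cv2.COLOR_RGB2BGR)[150:370,200:460],None,fx=2.7,fy=2.7))
print(get_time_s(),get_force())
E
```

```text
True 0.05028993637558013 [-1.06210845  0.19491466  4.71267019]
tab [(array([ 0.043, -0.01 ]), 0.081, 0.65)]
bar_key_top [(array([-0.069,  0.056]), 0.049, 0.73)]
square_key_top [(array([-0.072,  0.004]), 0.059, 0.61)]
round_key_top [(array([-0.073,  0.113]), 0.055, 0.57)]
puck [(array([0.029, 0.177]), 0.047, 0.85)]
tab [(array([ 0.042, -0.016]), 0.08, 0.89)]
bar_key_top [(array([-0.072,  0.058]), 0.057, 0.52)]
square_key_top [(array([0.045, 0.25 ]), 0.003, 0.72)]
round_key_top [(array([-0.069,  0.107]), 0.054, 0.53)]
puck [(array([0.027, 0.176]), 0.043, 0.8)]
21.7167 [ 1.30737398 -0.42807896  0.52393747]
```

View pics/s3.png

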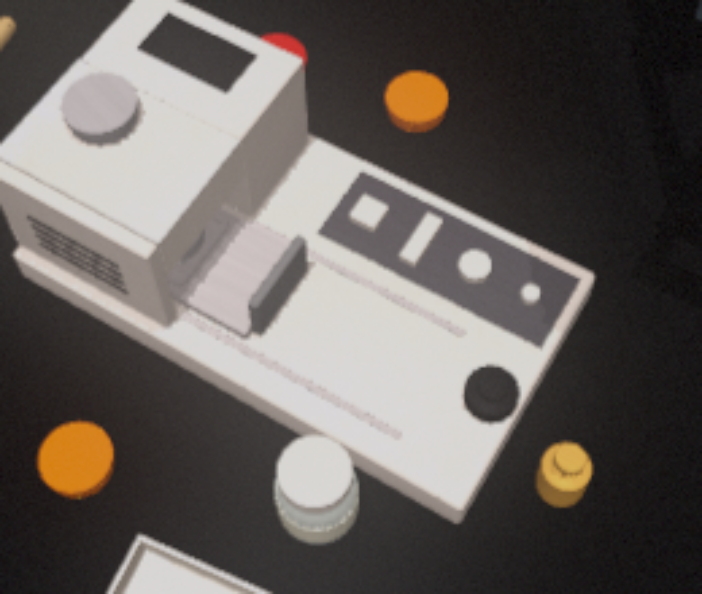

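The slide is home with its tab at crop (278,285), and the dish edge shows in the tunnel at (193,243). The bar key at (421,238) is up again, everything else is in place, and the arm is clear.

```bash
python3 -c "
from rig import *
print(sign_off())"
```

```text
the job is handed in; nothing more can be done
None
```

The job is handed in: I pushed the slide fully home (80 mm) with the dish in its well, then pressed the START bar to its stop and released it; no other key or loose item was touched (about 22 s on the robot's clock).

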